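Scoop pendulum bobs from under a drying rack

ROBOT

A 6-joint arm with a two-finger parallel gripper is mounted at the origin on the work surface. World frame = base frame: x ahead of the robot, y to its left, z up, the work surface at z = 0. Lengths are in m, angles in degrees, forces in N, time in s.
With the tool pointing down it reaches from about 0.35 to 0.875 m from the base axis. Payload 4.2 kg.
Tool frame: the origin (TCP) lies midway between the tips of the shut fingers; the grasp point (between the pads) lies r.pinch_z behind it (r.pinch_z is the distance from the TCP to the grasp point, in m); z points along the fingers, y is the direction in which the jaws open and shut (so a half turn about z gives the same grasp; the last joint's range is limited). The gripper opens to 87 mm and grips with 3 to 60 N. Pads are 19 mm wide; open, the fingers measure 117 mm over their backs; the gripper's body (75 mm by 190 mm) begins 51 mm behind the grasp point.
Start: joints at [-56.345, 22.042, 0.453, 0, -68.411, -14.817], TCP at [0.202, -0.591, 0.223] pointing down, gripper open.
Joint ranges: [-179.83, 179.83], [-69.29, 118.12], [-61.27, 80.66], [-181.25, 117.63], [-171.15, -9.14], [-177.46, 177.46]. Speed limits (degrees/s): [159.86, 159.86, 180, 180, 180, 180].

INTERFACE

Orientations are given as a 3x3 rotation matrix whose columns are the frame's x, y, z axes.
In Python, from station import r gives the robot as it stands. The module is installed in compiled form; this text tells all that it offers.
- The arm moves only by the tool play_rows, never from a script. Its argument "deltas" is a list of rows, each a list of 7 numbers: the shift along the tool's x, y, z in units of 25 mm (1.0 is 25 mm), then the turn, a rotation vector about the tool's x, y, z in units of 5 degrees (1.0 is 5 degrees), then the finger opening in mm, from 0 to 87. In form: [[tx, ty, tz, wx, wy, wz, fingers], ...]. A call has 1 to 12 rows; each row is the pose to reach, as a shift and turn from the pose commanded when the call began, along the tool's axes at that moment; what a row does not reach only later rows make up. A row lasts 1/10 s, in which the tool goes at most 50 mm and 8.59 degrees, less where a joint would pass 70% of its speed; a pose out of reach is approached as far as the arm can. A call with a gripper value outside its range is refused whole. The fingers move at their own pace and stop on an object; the grip force is fixed at half the most. Time passes only in rows, so rows that repeat a pose let the fingers close. It gives the time, the measured TCP pose, the force and the opening at its end, in the units of the state.
- r.sense(): the state, without advancing time (a new reading comes with each control period).
- r.capture(name): name is "side" or "top" or "wrist"; returns a dict with "pixels" (480x640x3 uint8, red, green, blue), "camera_matrix" (3x3 intrinsics, pixels), "k1" (the pictures are not rectified: a ray, as slopes to the right and down, at radius r is drawn at 1 + k1 r^2 times it, then the intrinsics apply), "R" (3x3) and "t" (3): a world point X has camera coordinates R X + t; the wrist camera has in their place "T_tool_cam" (4x4, takes a point from camera to tool coordinates, whose origin is the TCP and whose axes are the flange's). Camera axes: x right, y down, z forward; pixel columns grow to the right and rows downward; lengths in m; the calibration is good to about 2 mm. A picture is of the moment at which its call begins: read the wrist's pose just before it. There is no depth.
- r.finish_job(): hands the job in, once; it reports no verdict.
Trained networks look in the newest picture that a camera, given by its name, has taken for a name from the list of things; names that differ only in an ending like _2 or _b are one class to them, and where a whole thing is asked for, a point or a joint stands for the part that bears it (a point fixed in the world has none). Each returns a list of dicts, best first, with "score" (0 to 1); they miss things now and then, are a little off and sometimes report something else, mostly with a low value. They report only what shows in the picture. A call takes as long as a camera call. They do not tell look-alikes from the thing itself.
- r.spot_in(camera, target): "centre" ([x, y, z] in m, in world coordinates, good to about 4 mm: the middle of the surface that is visible of it).
- r.cut_out(camera, target): "region" (480x640 bool, what is visible of it).
The state is a dict: "time_s": time; "joints": joint angles; "joint_velocities": joint speeds; "effort": joint torques, N m; "tcp_pos": TCP position; "ee_rot": TCP orientation; "wrist_force": force on the tool from outside, world axes, zero at the start; "moment": the same for the moment, N m; "gripper_width": opening from 0.0 (shut) to 1.0 (fully open).
Only numpy, scipy, OpenCV 4.12 (cv2) and the standard library are available. Lean on these libraries where they do the work, as an engineer would, in place of code of your own. Each camera call takes 0.05 s, during which the arm holds its last target.

TASK

Two brass pendulum bobs have got under the wire drying rack. First push the sprung keeper bar over, away from the rack's mouth until it snaps over to its other stop; then slide the flat scoop in under the rack's front lip so that both bobs ride up onto it, without touching the bobs with the gripper, and bring them out. Set the scoop down flat, its floor centred on the cork pad, with both bobs still lying in it, let go, and leave the jar and the can where they are.

Things in the scene. Friction and masses are not known exactly. Their poses are not given: they have to be found in the camera images.
- rack: Fixed steel wire rack, 330 wide (y), 125 deep (x), 73 high. Origin on the bench under the middle of the front lip; x points in under the rack, away from the robot (within 0.25 rad of world x), y left. Deck: 4 mm rods along x, 37 mm apart, undersides at z 66. End legs at y +-165. The keeper's pivot block (30 x 30, 34 high) stands at x 2, y -185.
- rack_lip (a point): Middle of the lower front edge of the lip, 55 mm above the bench: the clear height under it. The lip is a flat bar at rack x 0 to 4, z 55 to 73 mm.
- rack_stop (a point): Middle of the top of the back stop's inner face. The stop is a bar 24 mm high along the rear of the rack, on the bench, inner face at rack x 115 mm. A bob pushed inwards slides on the bench until its rim meets the stop; then the scoop's edge runs in under the bob.
- keeper (a joint): Keeper: sprung over-centre bell crank in front of the mouth, hinged about rack x at the mouth's right (-y) end. 0 = start stop: its blocking leg lies level to the left (+y) across the mouth, in the scoop's way. Turned positive, push arm going over to the right (-y), the leg swings up; at 0.70 rad it passes centre and snaps to the clear stop at 1.40. Spring about 0.2 N m towards either stop.
- keeper_pivot (a point): Keeper's pivot: rack x -20, y -185, z 20 mm. Two flat legs 14 wide, 6 thick (x): the blocking leg, 150 long, level at 0 rad and at 1.40 nearly upright (leaning 10 deg left, top at z 168); and the push arm, 90 long, 70 deg from it, leaning 20 deg left at 0 rad, 60 deg right at 1.40 (knob then 78 mm right of the pivot, z 65).
- keeper_tip (a point): Centre of the round black knob (18 mm across, 24 long in x) on the end of the push arm; at the start 31 mm left of the pivot and 105 mm above the bench. Push the arm or knob here from its left, towards the rack's -y (3 to 5 N), over between the two legs until about 45 mm right of the pivot: it snaps the rest. Then lift away.
- bob_a: Brass pendulum bob, lens-shaped disc 68 mm across, 18 mm thick, about 0.14 kg, lying flat; rim between z 7 and 11 mm, underside tapering to a flat 24 mm across. Origin at the centre of its underside. Starts under the rack, about 40 to 78 mm behind the front of the lip.
- bob_b: The second bob, alike, beside the first: 72 to 81 mm from it towards the rack's right (-y).
- scoop: Flat aluminium scoop, about 0.32 kg: floor 130 long (x -65 to +65), 170 wide, 2.5 thick, open front edge at x +65; side walls to z 20 mm (inner width 165), rear wall at x -65 to z 24. Origin on the underside, middle of the floor; x points from the handle to the front edge, z up. Its handle is an upright wooden block behind the rear wall.
- scoop_handle (a point): Middle of the top of the scoop's handle: x -84 mm, z 92 mm in the scoop's frame. The block is 18 mm thick (scoop x), 56 mm wide (scoop y), from the bench up to z 92.
- scoop_edge (a point): Middle of the scoop's front edge, at its underside (x +65).
- pad: Fixed cork pad, 160 x 160 mm, 4 mm thick, flat on the bench on the side of the work opposite to the scoop. Origin at the centre of its underside.
- jar: Bystander: amber glass jar, 66 mm across, 110 mm high, standing beside the rack. Origin at the centre of its underside.
- can: Bystander: paint can, 72 mm across, 125 mm high, standing beside the rack at the other end. Origin at the centre of its underside.
Mind the look-alikes: they are no part of the job. What is shaped like the bob_b but grey or pink is not meant.

How it is judged (in metres and radians):
On the way, in this order (a step that is already met when the one before it is completed fails the run):
1. the keeper has snapped over to its clear (right) stop (value of joint keeper above 1.3 rad), for 0.2 s.
2. both bobs lie on the scoop's floor while its front edge is still at least 40 mm in under the rack's lip (x of bob_a in the frame of scoop between -0.06 and 0.05 m and y of bob_a in the frame of scoop between -0.07 and 0.07 m and z of bob_a in the frame of scoop between 0.0012 and 0.012 m and x of bob_b in the frame of scoop between -0.06 and 0.05 m and y of bob_b in the frame of scoop between -0.07 and 0.07 m and z of bob_b in the frame of scoop between 0.0012 and 0.012 m and x of scoop_edge in the frame of rack above 0.04 m), for 0.1 s.
At the end, for the whole second after the job is handed in: The scoop rests flat (within 0.06 rad) on the cork pad, the middle of its floor within 35 mm of the pad's centre; both bobs lie on its floor, their centres inside the walls and at least 15 mm behind the front edge; the keeper is at its right stop (above 1.3 rad); all at rest (x of bob_a in the frame of scoop between -0.06 and 0.05 m and y of bob_a in the frame of scoop between -0.07 and 0.07 m and z of bob_a in the frame of scoop between 0.0012 and 0.012 m and x of bob_b in the frame of scoop between -0.06 and 0.05 m and y of bob_b in the frame of scoop between -0.07 and 0.07 m and z of bob_b in the frame of scoop between 0.0012 and 0.012 m and value of joint keeper above 1.3 rad and horizontal distance between scoop and pad below 0.035 m and height (world z) of scoop between 0.002 and 0.008 m and angle between scoop's own z axis and vertical below 0.06 rad and linear speed of each of scoop, bob_a, bob_b below 0.02 m/s); the robot touches nothing.
It fails at once if the gripper touches a bob (contact force between any of the arm, the fingers and bob_a above 0.5 N or contact force between any of the arm, the fingers and bob_b above 0.5 N).
It fails at once if the jar or the can is moved more than 30 mm or tipped (distance of any of jar, can from where it was at the start of the episode above 0.03 m or angle between any of jar, can's own z axis and vertical above 0.5 rad).
It also fails if it takes over 67 s, if anything falls off the work surface, if the arm or the gripper's body presses on something with over 40 N, if the wrist force passes 120 N, or if a joint passes its speed limit or range.

## Working session

There is one attempt and no reset: what is moved stays moved. The work goes in short steps, Python scripts to look and compute and a tool call to move; the robot and the scene stay as the last step left them, time stands still between calls to the robot, and variables do not carry over. Pictures are saved under pics/ and viewed, and the job is handed in when it is done.

Besides the shell and the picture viewer there is one more tool, called as name([rows], argument=value, ...), one row to a line, values as JSON. play_rows: Moves the arm, as the interface text tells. Its arguments: {"type":"object","properties":{"deltas":{"type":"array","items":{"type":"array","items":{"type":"number"}}}},"required":["deltas"]}

```bash
mkdir -p pics
cat > h.py <<'E'
from station import r
import numpy as np, cv2
def snap(c,n):
    d=r.capture(c); cv2.imwrite(f'pics/{n}.png',d['pixels'][:,:,::-1]); return d
def spots(c,names):
    for n in names:
        try: print(c,n,[(np.round(o['centre'],4).tolist(),round(o['score'],2)) for o in r.spot_in(c,n)][:4])
        except Exception as e: print(n,e)
E
python3 - <<'E'
from h import *
s=r.sense(); print(s, r.pinch_z)
N=['rack','rack_lip','rack_stop','keeper','keeper_tip','keeper_pivot','bob_a','scoop','scoop_handle','scoop_edge','pad','jar','can']
for c in ['top','side']:
    d=snap(c,c+'0'); print(d['R'],d['t'],d['camera_matrix'],d['k1']); spots(c,N)
E
```

```text
{'time_s': 0.0, 'joints': array([-5.63460104e+01,  2.20919214e+01,  3.79689740e-01, -2.86962628e-02,
       -6.84123852e+01, -1.48177278e+01]), 'joint_velocities': array([-0.07943675, -0.03021153,  0.01651621,  0.07463162, -0.071581  ,
        0.02458889]), 'effort': array([-2.18412621e-03, -3.90660954e+01,  1.87411255e+01,  4.22020331e+00,
        1.10317284e-02, -2.06816735e-04]), 'tcp_pos': array([ 0.20162094, -0.5909428 ,  0.22144754]), 'ee_rot': array([[-9.46504712e-01, -3.22688956e-01, -8.17634825e-04],
       [-3.22689974e-01,  9.46502457e-01,  2.06849713e-03],
       [ 1.06412193e-04,  2.22168484e-03, -9.99997526e-01]]), 'wrist_force': array([0.20275407, 0.84281932, 0.25666404]), 'moment': array([ 0.03859541, -0.02091107,  0.00483401]), 'gripper_width': 0.9997183312673689} 0.0187
[[ 0.02748138 -0.99949126  0.01618655]
 [-0.98597466 -0.02976922 -0.16421862]
 [ 0.16461693 -0.01144658 -0.98629115]] [-0.03726621  0.59092423  1.07378212] [[466.26051126   0.         319.1011017 ]
 [  0.         466.26051126 241.30635225]
 [  0.           0.           1.        ]] -0.051032789766752
[... 1216 characters left out ...]
716], 0.68), ([0.4286, -0.2988, 0.0011], 0.18)]
side keeper [([0.6305, -0.1352, 0.0265], 0.82), ([0.7275, -0.2773, 0.0765], 0.48)]
side keeper_tip [([0.6258, -0.1391, 0.0264], 0.64)]
side keeper_pivot [([0.6326, -0.1354, 0.0257], 0.58)]
side bob_a [([0.7002, 0.0016, 0.012], 0.9), ([0.5357, -0.1259, 0.0085], 0.85), ([0.8497, -0.0664, 0.0149], 0.64), ([0.6893, 0.0795, 0.0158], 0.59)]
side scoop [([0.4296, -0.297, 0.0022], 0.92)]
side scoop_handle []
side scoop_edge [([0.429, -0.2971, 0.0033], 0.63)]
side pad [([0.438, 0.3011, 0.0007], 0.91)]
side jar [([0.7251, 0.3287, 0.0799], 0.89), ([0.6984, 0.0016, 0.0116], 0.64), ([0.693, 0.0778, 0.0159], 0.19)]
side can [([0.728, -0.2769, 0.0777], 0.57)]
```

View pics/top0.png

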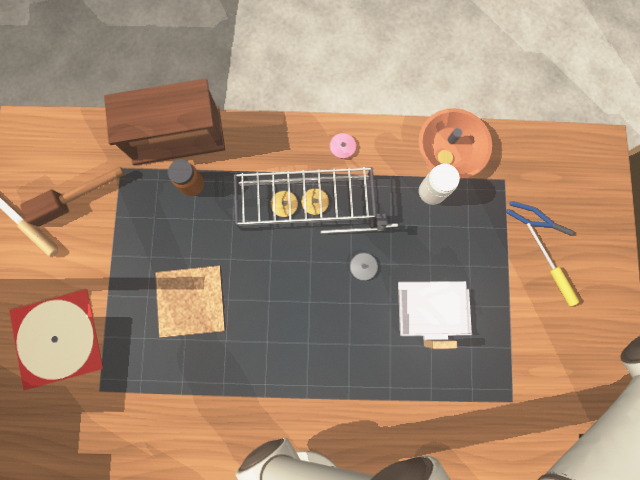

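View pics/side0.png

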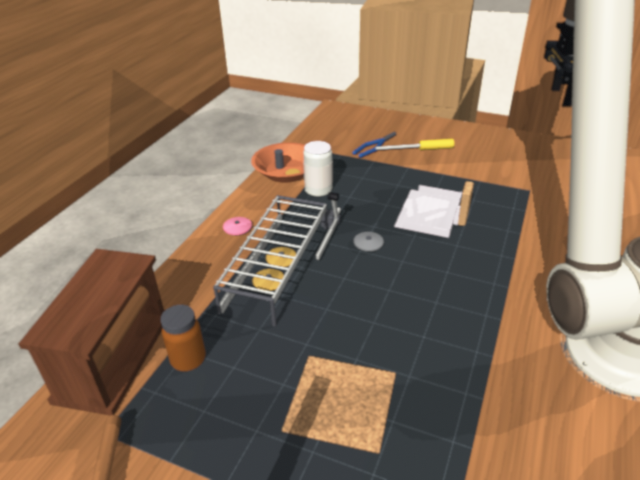

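Run:
```python
import cv2
a=cv2.imread('pics/top0.png')
cv2.imwrite('pics/c1.png',cv2.resize(a[150:250,225:425],None,fx=4,fy=4,interpolation=cv2.INTER_CUBIC))
cv2.imwrite('pics/c2.png',cv2.resize(a[270:360,385:485],None,fx=6,fy=6,interpolation=cv2.INTER_CUBIC))
b=cv2.imread('pics/side0.png')
cv2.imwrite('pics/c3.png',cv2.resize(b[180:330,210:390],None,fx=4,fy=4,interpolation=cv2.INTER_CUBIC))
```

```text
(no output)
```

View pics/c1.png

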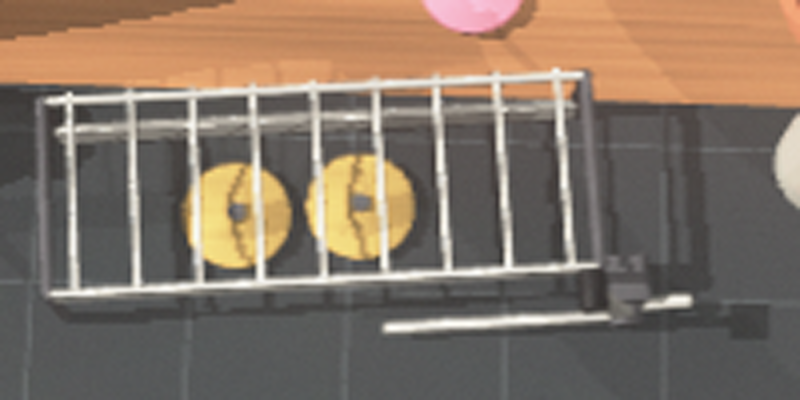

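View pics/c2.png

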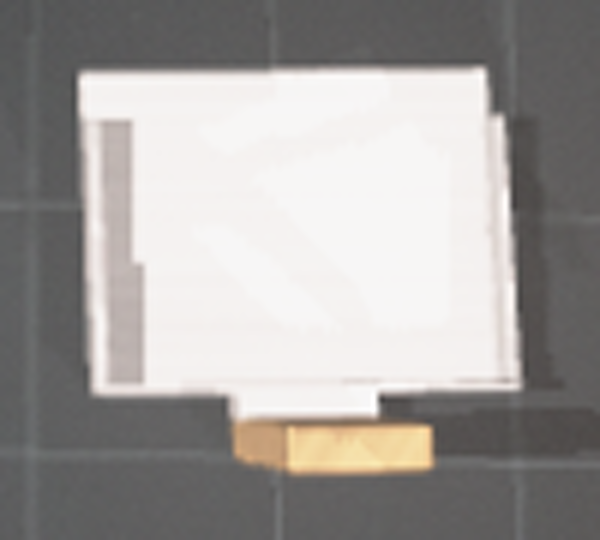

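View pics/c3.png

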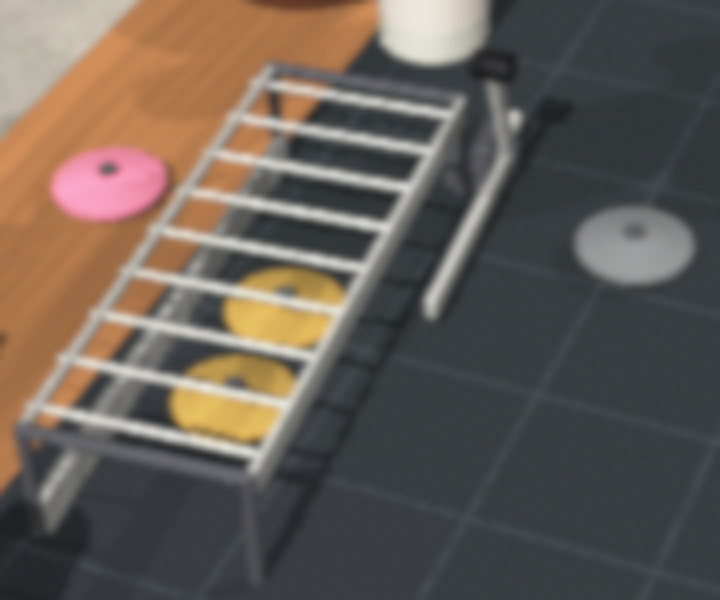

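```bash
cat >> h.py <<'E'
CAL={}
def ray(d,uv):
    K=d['camera_matrix']; p=cv2.undistortPoints(np.array([[uv]],float),K,np.array([d['k1'],0,0,0.]))[0,0]
    R=d['R'];t=d['t']; return -R.T@t, R.T@np.array([p[0],p[1],1.])
def onz(d,uv,z):
    o,v=ray(d,uv); return o+v*(z-o[2])/v[2]
def proj(d,X):
    X=np.atleast_2d(np.array(X,float)); p,_=cv2.projectPoints(X,cv2.Rodrigues(d['R'])[0],d['t'],d['camera_matrix'],np.array([d['k1'],0,0,0.])); return p[:,0]
E
python3 - <<'E'
from h import *
import pickle
d=r.capture('top'); s=r.capture('side'); pickle.dump((d,s),open('cal.pkl','wb'))
c1=lambda x,y:(x/4+225-.375,y/4+150-.375)
c2=lambda x,y:(x/6+385-.42,y/6+270-.42)
c3=lambda x,y:(x/4+210-.375,y/4+180-.375)
L=onz(d,c1(50,297),.073);Rr=onz(d,c1(596,269),.073);print('lip',L,Rr,np.linalg.norm(L-Rr),(L+Rr)/2,np.arctan2(L[0]-Rr[0],-(L[1]-Rr[1])))
print('lip side',onz(s,c3(252,470),.073),onz(s,c3(462,102),.073))
for n,p in dict(FL=(80,70),FR=(487,70)).items(): print(n,onz(d,c2(*p),.0025))
for p in [(287,425),(432,425),(432,471),(283,472)]: print('h',onz(d,c2(*p),.092))
for n,p in dict(RL=(94,392),RR=(521,386)).items(): print(n,onz(d,c2(*p),.024))
print('knob',onz(d,c1(627,265),.105), onz(s,c3(495,65),.105))
print('legtip',onz(d,c1(384,328),.027))
for p in [(238,215),(360,207)]: print('bob',onz(d,c1(*p),.01))
for p in [(236,397),(287,307)]: print('bobs',onz(s,c3(*p),.010))
for p in [(155,271),(219,266),(224,331),(160,337)]: print('pad',onz(d,p,.004))
for p in [(308,357),(396,374),(380,451),(284,432)]: print('padS',onz(s,p,.004))
E
```

```text
lip [0.62375022 0.17529683 0.073     ] [ 0.65071899 -0.1482585   0.073     ] 0.32467732264067817 [0.6372346  0.01351916 0.073     ] -3.0584335647231202
lip side [0.62787151 0.17383904 0.073     ] [ 0.65272511 -0.14586176  0.073     ]
FL [ 0.50483846 -0.21938089  0.0025    ]
FR [ 0.50938958 -0.39015832  0.0025    ]
h [ 0.36569073 -0.2815611   0.092     ]
h [ 0.36684668 -0.33678947  0.092     ]
h [ 0.34981615 -0.33654327  0.092     ]
h [ 0.34830148 -0.2799235   0.092     ]
RL [ 0.37430642 -0.2213305   0.024     ]
RR [ 0.38046076 -0.3943792   0.024     ]
knob [ 0.64646041 -0.16208109  0.105     ] [ 0.63111495 -0.1437053   0.105     ]
legtip [ 0.61975149 -0.02356639  0.027     ]
bob [0.69272791 0.07032658 0.01      ]
bob [ 0.70033297 -0.00653616  0.01      ]
bobs [0.69495002 0.06941116 0.01      ]
bobs [ 0.70263538 -0.00828378  0.01      ]
pad [0.51229797 0.38443083 0.004     ]
pad [0.52967588 0.22593959 0.004     ]
pad [0.37140056 0.20424711 0.004     ]
pad [0.35197888 0.35926091 0.004     ]
padS [0.53320692 0.22893193 0.004     ]
padS [0.37240081 0.20642596 0.004     ]
padS [0.35208684 0.36022774 0.004     ]
padS [0.50630319 0.38620133 0.004     ]
```

```bash
cat > m.py <<'E'
import sys,json,os
import numpy as np
from scipy.spatial.transform import Rotation as Ro
def down(yaw_y,pitch=0):   # yaw_y deg, jaw axis heading
    a=np.radians(yaw_y); y=np.array([np.cos(a),np.sin(a),0]); z=np.array([0,0,-1.]); return np.c_[np.cross(y,z),y,z]
P='cmd.json'
def load():
    if os.path.exists(P):
        j=json.load(open(P)); return np.array(j['p']),np.array(j['R'])
    return np.array([.202,-.591,.223]),down(-56.345-14.817-180)
def rel(p,Rt):
    p0,R0=load(); t=R0.T@(np.array(p)-p0)/.025; w=Ro.from_matrix(R0.T@Rt).as_rotvec(degrees=True)/5
    return np.round(np.r_[t,w],3)
def apply(row):
    p0,R0=load(); row=np.array(row,float); p=p0+R0@(row[:3]*.025); R=R0@Ro.from_rotvec(row[3:6]*5,degrees=True).as_matrix()
    json.dump(dict(p=p.tolist(),R=R.tolist()),open(P,'w')); print('cmd',np.round(p,4))
yaw=.080; RO=np.array([.6385,.0138]); RR=np.array([[np.cos(yaw),-np.sin(yaw)],[np.sin(yaw),np.cos(yaw)]])
def rk(x,y,z): return np.r_[RO+RR@np.array([x,y]),z]
def inrk(p): return RR.T@(np.array(p)[:2]-RO)
E
python3 -c "
from m import *
print(rk(-.02,-.12,.2),rel(rk(-.02,-.12,.2),down(184.6)))"
```

```text
[ 0.62815373 -0.1074145   0.2       ] [-22.379  12.803   0.92    0.      0.    -15.152]
```

play_rows([
  [-22.4,12.8,0.9,0,0,-15.15,0],
  [-22.4,12.8,0.9,0,0,-15.15,0],
  [-22.4,12.8,0.9,0,0,-15.15,0],
  [-22.4,12.8,0.9,0,0,-15.15,0],
  [-22.4,12.8,0.9,0,0,-15.15,0],
  [-22.4,12.8,0.9,0,0,-15.15,0],
  [-22.4,12.8,0.9,0,0,-15.15,0],
  [-22.4,12.8,0.9,0,0,-15.15,0],
  [-22.4,12.8,0.9,0,0,-15.15,0],
  [-22.4,12.8,0.9,0,0,-15.15,0],
  [-22.4,12.8,0.9,0,0,-15.15,0],
  [-22.4,12.8,0.9,0,0,-15.15,0],
])

```text
time_s: 2.7
tcp_pos: [0.5997, -0.14, 0.2019]
ee_rot: [[0.08, -0.997, 0.0], [-0.997, -0.08, -0.0], [0.0, -0.0, -1.0]]
wrist_force: [0.7, -1.0, 0.7]
gripper_width: 0.035
```

```bash
python3 -c "
from m import *
p0,R0=load(); f=.6/np.linalg.norm(np.array([-22.4,12.8,.9])*.025)
apply([-22.4*f,12.8*f,.9*f,0,0,-15.15])
print(rel(rk(-.02,-.12,.2),down(184.6)))"
python3 - <<'E'
from h import *
s=r.sense(); print(s['tcp_pos'],s['joints'])
snap('wrist','w1'); snap('top','t1')
spots('wrist',['keeper_tip','keeper'])
E
```

```text
cmd [ 0.5987 -0.1413  0.2021]
[-1.258 -1.284  0.083  0.     0.    -0.002]
[ 0.5996611  -0.14000483  0.20185316] [ 1.90328704e+00  2.19644310e+01 -2.72792164e+00  9.02550423e-03
 -6.52800710e+01  2.70283695e+00]
wrist keeper_tip [([0.6274, -0.1465, 0.0716], 0.92)]
wrist keeper [([0.6287, -0.1464, 0.0725], 0.83)]
```

View pics/w1.png

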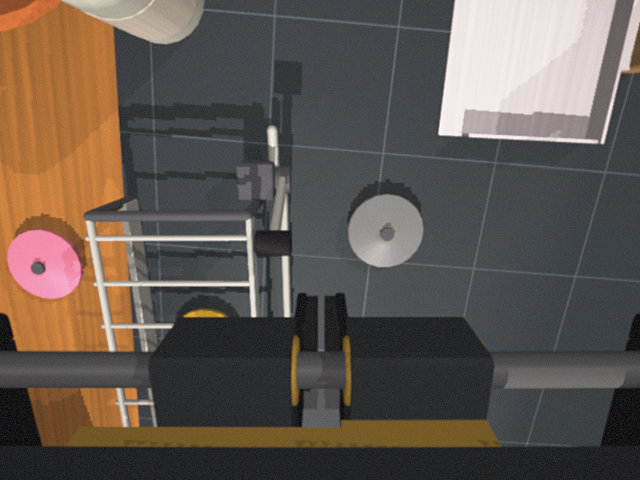

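```bash
cat >> h.py <<'E'
def wcap(n):
    s=r.sense(); d=snap('wrist',n); T=d['T_tool_cam']; W=np.eye(4); W[:3,:3]=s['ee_rot']; W[:3,3]=s['tcp_pos']
    C=np.linalg.inv(W@T); d['R']=C[:3,:3]; d['t']=C[:3,3]; return d
E
python3 - <<'E'
from h import *
from m import inrk
d=wcap('w2')
for n,p,z in [('knob',(273,243),.105),('lipL/R corner',(248,218),.073),('lip2',(258,320),.073),('grey',(387,231),.015),('legtop',(272,130),.02),('elbow pivot top',(281,172),.04)]:
    X=onz(d,p,z); print(n,X,inrk(X))
E
```

```text
knob [ 0.62979113 -0.14235967  0.105     ] [-0.02116047 -0.15496426]
lipL/R corner [ 0.65214991 -0.15024053  0.073     ] [ 0.00049701 -0.16460671]
lip2 [ 0.64176237 -0.06740084  0.073     ] [-0.0032372  -0.08120184]
grey [ 0.53746954 -0.13419987  0.015     ] [-0.1125347 -0.1394527]
legtop [ 0.64338116 -0.21258084  0.02      ] [-0.0132256  -0.22604688]
elbow pivot top [ 0.63250738 -0.18166871  0.04      ] [-0.02159427 -0.19436464]
```

```bash
python3 -c "
from m import *
json.dump(dict(p=[.5997,-.1401,.2019],R=down(184.6).tolist()),open(P,'w'))
for q in [(-.02,-.115,.2),(-.02,-.115,.096),(-.02,-.2,.096),(-.02,-.225,.092)]: print(rel(rk(*q),down(184.6)))"
```

```text
[-1.412 -1.239  0.076  0.     0.     0.   ]
[-1.412 -1.239  4.236  0.     0.     0.   ]
[ 1.988 -1.238  4.236  0.     0.     0.   ]
[ 2.988 -1.238  4.396  0.     0.     0.   ]
```

play_rows([
  [-1.4,-1.24,0.1,0,0,0,0],
  [-1.4,-1.24,0.1,0,0,0,0],
  [-1.4,-1.24,2.0,0,0,0,0],
  [-1.4,-1.24,3.6,0,0,0,0],
  [-1.4,-1.24,4.2,0,0,0,0],
  [-1.4,-1.24,4.2,0,0,0,0],
])

```text
time_s: 3.55
tcp_pos: [0.6237, -0.1059, 0.0938]
ee_rot: [[0.078, -0.997, -0.007], [-0.997, -0.078, -0.0], [-0.0, 0.007, -1.0]]
wrist_force: [-0.3, -0.1, -0.4]
gripper_width: 0.004
```

Run:
```python
from h import *
from m import *
apply([-1.4, -1.24, 4.2, 0, 0, 0])
s=r.sense(); print(s['tcp_pos'],inrk(s['tcp_pos']),s['wrist_force'])
snap('side','s2')
```

```text
cmd [ 0.6278 -0.1027  0.0969]
[ 0.62373362 -0.10589799  0.09379355] [-0.02428479 -0.11813511] [-0.33072355 -0.09763893 -0.38368971]
```

View pics/s2.png

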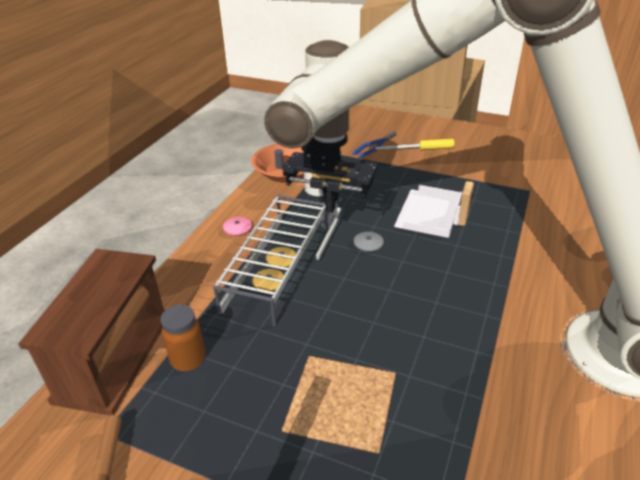

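play_rows([
  [0,0,0,0,0,0,0],
  [0,0,0,0,0,0,0],
  [0.5,0,0,0,0,0,0],
  [1.0,0,0,0,0,0,0],
  [1.5,0,0,0,0,0,0],
  [2.0,0,0,0,0,0,0],
  [2.5,0,0,0,0,0,0],
  [3.0,0,0,0,0,0,0],
  [3.3,0,0.1,0,0,0,0],
  [3.6,0,0.2,0,0,0,0],
  [3.9,0,0.3,0,0,0,0],
  [3.9,0,0.3,0,0,0,0],
])

```text
time_s: 4.8
tcp_pos: [0.6335, -0.2026, 0.0881]
ee_rot: [[0.079, -0.997, -0.002], [-0.997, -0.079, 0.0], [-0.0, 0.002, -1.0]]
wrist_force: [-0.3, 0.1, -0.1]
gripper_width: 0.005
```

Run:
```python
from h import *
from m import *
apply([3.9, 0, 0.3, 0, 0, 0])
s=r.sense(); print(s['tcp_pos'],inrk(s['tcp_pos']),s['wrist_force'])
d=wcap('w3')
```

```text
cmd [ 0.6356 -0.1999  0.0894]
[ 0.63352515 -0.20261273  0.08813884] [-0.0222535  -0.21532301] [-0.34392989  0.10266858 -0.05856559]
```

View pics/w3.png

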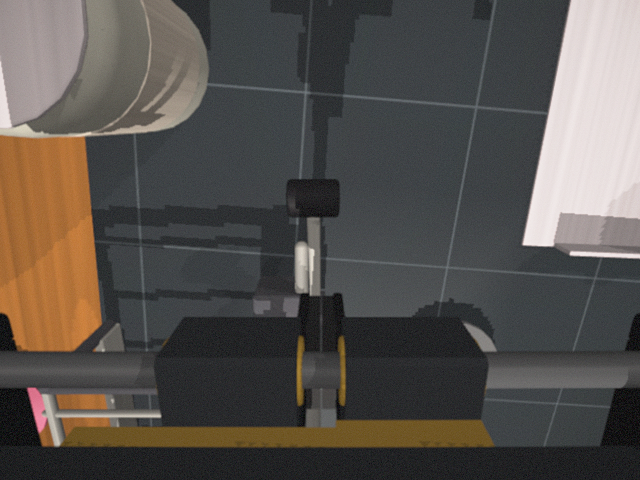

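Run:
```python
from h import *
from m import *
d=wcap('w4'); X=onz(d,(313,197),.065); print(X,inrk(X))
print(rel(rk(-.02,-.205,.25),down(184.6)))
snap('side','s3')
b=cv2.imread('pics/s3.png'); cv2.imwrite('pics/s3c.png',cv2.resize(b[100:280,210:410],None,fx=4,fy=4,interpolation=cv2.INTER_CUBIC)[:600])
```

```text
[ 0.63997839 -0.24999466  0.065     ] [-0.01960741 -0.26306911]
[-3.120e-01  2.000e-03 -6.424e+00  0.000e+00  0.000e+00  0.000e+00]
```

View pics/s3c.png

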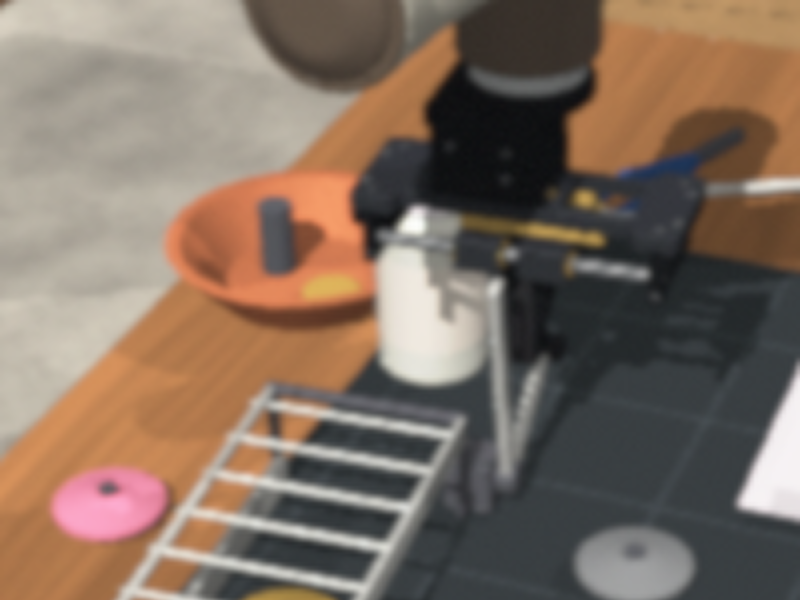

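Run:
```python
from m import *
apply([-0.1,0,-6.4,0,0,0])
print(rel([.3577,-.3087,.22],down(181.5)))
```

```text
cmd [ 0.6354 -0.1974  0.2494]
[ 3.546 11.43   1.176  0.     0.     0.62 ]
```

play_rows([
  [0,0,-1,0,0,0,0],
  [-0.1,0,-3,0,0,0,0],
  [-0.1,0,-5,0,0,0,0],
  [-0.1,0,-6.4,0,0,0,0],
  [-0.1,0,-6.4,0,0,0,0],
])

```text
time_s: 5.45
tcp_pos: [0.637, -0.1995, 0.2571]
ee_rot: [[0.081, -0.997, 0.014], [-0.997, -0.082, -0.003], [0.004, -0.013, -1.0]]
wrist_force: [0.4, -1.6, 0.6]
gripper_width: 0.006
```

play_rows([
  [3.5,11.4,1.2,0,0,0.6,80],
  [3.5,11.4,1.2,0,0,0.6,80],
  [3.5,11.4,1.2,0,0,0.6,80],
  [3.5,11.4,1.2,0,0,0.6,80],
  [3.5,11.4,1.2,0,0,0.6,80],
  [3.5,11.4,1.2,0,0,0.6,80],
  [3.5,11.4,1.2,0,0,0.6,80],
  [3.5,11.4,1.2,0,0,0.6,80],
  [3.5,11.4,1.2,0,0,0.6,80],
  [3.5,11.4,1.2,0,0,0.6,80],
])

```text
time_s: 6.45
tcp_pos: [0.3582, -0.3088, 0.219]
ee_rot: [[0.029, -1.0, 0.0], [-1.0, -0.029, -0.0], [0.0, -0.0, -1.0]]
wrist_force: [-0.5, -1.0, 0.1]
gripper_width: 0.835
```

Run:
```python
from h import *
from m import *
apply([3.5,11.4,1.2,0,0,.6])
s=r.sense(); print(s['tcp_pos'],s['joints'],s['gripper_width'])
d=wcap('w5'); spots('wrist',['scoop_handle','scoop','keeper_tip'])
snap('top','t5'); spots('top',['keeper','keeper_tip'])
import pickle; pickle.dump(d,open('w5.pkl','wb'))
```

```text
cmd [ 0.3583 -0.3075  0.2194]
[ 0.35821511 -0.30882601  0.21904751] [-2.10199604e+01  7.25472394e+00 -2.03518154e+01 -2.94573720e-03
 -6.23857780e+01  2.26921303e+01] 0.8345891255465233
wrist scoop_handle [([0.4319, -0.3143, 0.0009], 0.65)]
wrist scoop [([0.435, -0.3121, -0.0011], 0.59), ([0.6411, -0.2145, 0.0475], 0.55)]
wrist keeper_tip [([0.632, -0.2239, 0.0497], 0.83)]
top keeper [([0.6272, -0.2001, 0.0667], 0.78)]
top keeper_tip [([0.6346, -0.2019, 0.0698], 0.81)]
```

View pics/w5.png

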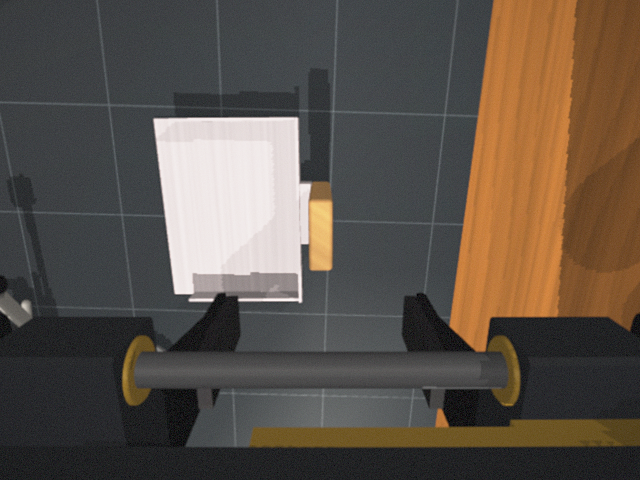

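View pics/t5.png

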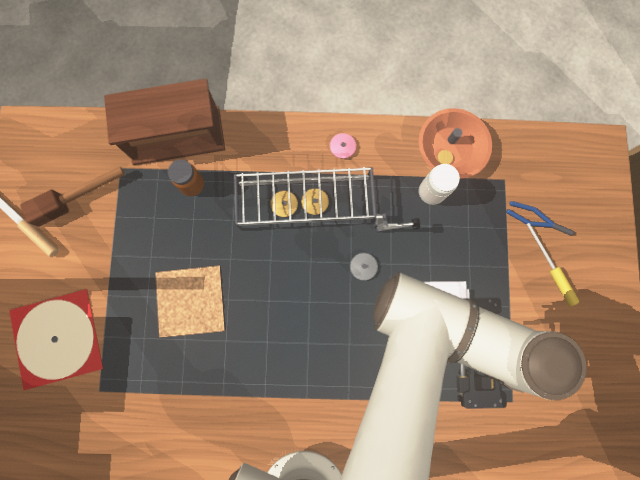

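Run:
```python
from h import *
from m import *
import pickle
d=pickle.load(open('w5.pkl','rb'))
c=[onz(d,p,.092) for p in [(311,183),(331,183),(333,269),(310,270)]]
print(np.round(c,4),np.mean(c,0))
f=[onz(d,p,.0025) for p in [(154,119),(173,294)]]; print(f)
print(rel([.358,-.3087,.053],down(181.5)))
```

```text
[[ 0.3651 -0.3486  0.092 ]
 [ 0.3508 -0.349   0.092 ]
 [ 0.3468 -0.2835  0.092 ]
 [ 0.3644 -0.2822  0.092 ]] [ 0.35677675 -0.3157953   0.092     ]
[array([ 0.50884168, -0.38889878,  0.0025    ]), array([ 0.50507566, -0.21855169,  0.0025    ])]
[0.048 0.015 6.656 0.    0.    0.02 ]
```

play_rows([
  [0.05,0,2,0,0,0,80],
  [0.05,0,4,0,0,0,80],
  [0.05,0,5.5,0,0,0,80],
  [0.05,0,6.6,0,0,0,80],
  [0.05,0,6.6,0,0,0,80],
  [0.05,0,6.6,0,0,0,80],
  [0.05,0,6.6,0,0,0,40],
  [0.05,0,6.6,0,0,0,26],
  [0.05,0,6.6,0,0,0,22],
])

```text
time_s: 7.7
tcp_pos: [0.3579, -0.3107, 0.0554]
ee_rot: [[0.028, -1.0, 0.003], [-1.0, -0.028, -0.001], [0.001, -0.003, -1.0]]
wrist_force: [0.2, -0.1, -0.2]
gripper_width: 0.729
```

Run:
```python
from h import *
from m import *
apply([.05,0,6.6,0,0,0])
s=r.sense(); print(s['tcp_pos'],s['gripper_width']*87,s['wrist_force'])
```

```text
cmd [ 0.3584 -0.3087  0.0544]
[ 0.35793743 -0.31072181  0.05544087] 63.45828099969399 [ 0.22711833 -0.06775678 -0.23600182]
```

Fingers are slow; close and let it settle.

play_rows([
  [0,0,0,0,0,0,0],
  [0,0,0,0,0,0,0],
  [0,0,0,0,0,0,0],
  [0,0,0,0,0,0,0],
  [0,0,0,0,0,0,0],
  [0,0,0,0,0,0,0],
  [0,0,0,0,0,0,0],
  [0,0,0,0,0,0,0],
])

```text
time_s: 8.5
tcp_pos: [0.3574, -0.3105, 0.0541]
ee_rot: [[0.028, -1.0, 0.0], [-1.0, -0.028, -0.0], [0.0, -0.0, -1.0]]
wrist_force: [0.3, -0.5, -0.1]
gripper_width: 0.203
```

Run:
```python
from h import *
from m import *
s=r.sense(); print(s['tcp_pos'],s['gripper_width']*87,s['wrist_force'],s['moment'])
```

```text
[ 0.3574219  -0.31048037  0.05412836] 17.703181993218156 [ 0.33777628 -0.53189625 -0.07104686] [-0.00022845 -0.15413992  0.02694325]
```

Run:
```python
from m import *
json.dump(dict(p=[.3574,-.3105,.0541],R=down(181.6).tolist()),open(P,'w'))
for q in [rk(-.175,.0125,.094),rk(-.175,.0125,.0545)]: print(q,rel(q,down(184.6)))
```

```text
[0.46306077 0.01227495 0.094     ] [-12.788  -4.585  -1.596   0.      0.     -0.6  ]
[0.46306077 0.01227495 0.0545    ] [-12.788  -4.585  -0.016   0.      0.     -0.6  ]
```

play_rows([
  [0,0,-0.6,0,0,0,0],
  [0,0,-1.6,0,0,0,0],
  [-1,-0.3,-1.6,0,0,-0.1,0],
  [-2.4,-0.8,-1.6,0,0,-0.2,0],
  [-4,-1.4,-1.6,0,0,-0.3,0],
  [-5.6,-2,-1.6,0,0,-0.4,0],
  [-7.2,-2.6,-1.6,0,0,-0.5,0],
  [-8.8,-3.2,-1.6,0,0,-0.6,0],
  [-10.4,-3.8,-1.6,0,0,-0.6,0],
  [-11.8,-4.2,-1.6,0,0,-0.6,0],
  [-12.8,-4.6,-1.6,0,0,-0.6,0],
  [-12.8,-4.6,-1.6,0,0,-0.6,0],
])

```text
time_s: 9.7
tcp_pos: [0.4641, 0.0152, 0.0937]
ee_rot: [[0.084, -0.996, -0.0], [-0.996, -0.084, 0.0], [-0.0, 0.0, -1.0]]
wrist_force: [-0.4, -0.4, -3.8]
gripper_width: 0.209
```

Run:
```python
from h import *
from m import *
apply([-12.8,-4.6,-1.6,0,0,-.6])
s=r.sense(); print(s['tcp_pos'],inrk(s['tcp_pos']),s['gripper_width']*87,s['wrist_force'],s['moment'])
snap('side','s6');snap('top','t6');spots('top',['scoop','scoop_edge'])
```

```text
cmd [0.4634 0.0126 0.0941]
[0.46405566 0.01519994 0.09370899] [-0.17377454  0.01533613] 18.169043141317044 [-0.39057797 -0.40327106 -3.82701647] [-0.31371812  0.18961078 -0.10150024]
top scoop [([0.5741, -0.009, 0.0432], 0.81), ([0.6916, 0.0672, 0.0171], 0.68)]
top scoop_edge [([0.5776, -0.0135, 0.042], 0.68)]
```

View pics/s6.png

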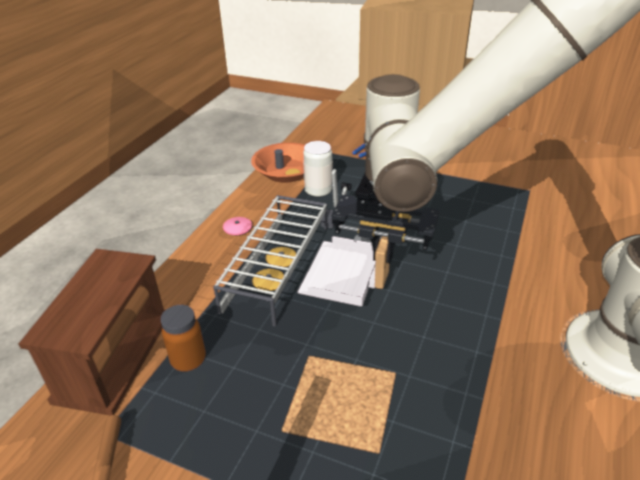

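View pics/t6.png

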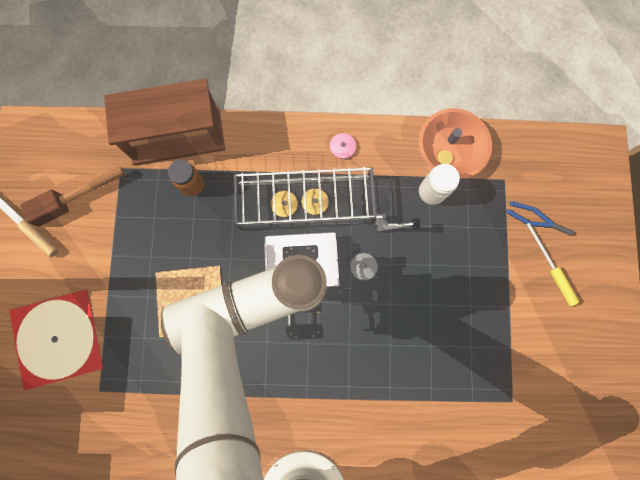

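Run:
```python
from h import *
from m import *
import pickle
d,s=pickle.load(open('cal.pkl','rb'))
a=cv2.imread('pics/t6.png'); cv2.imwrite('pics/c6.png',cv2.resize(a[160:290,225:385],None,fx=5,fy=5,interpolation=cv2.INTER_CUBIC)[:600])
a=cv2.imread('pics/s6.png'); cv2.imwrite('pics/c7.png',cv2.resize(a[210:330,280:420],None,fx=5,fy=5,interpolation=cv2.INTER_CUBIC)[:600])
```

```text
(no output)
```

View pics/c6.png

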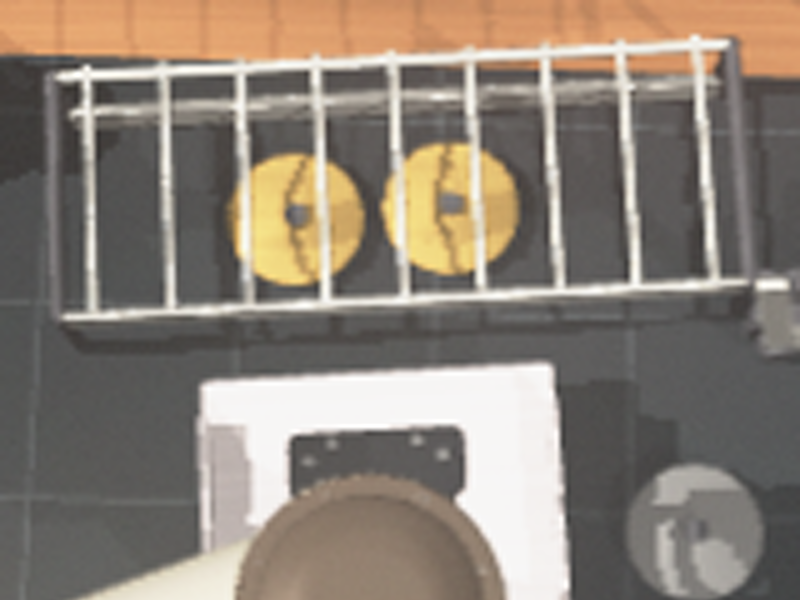

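View pics/c7.png

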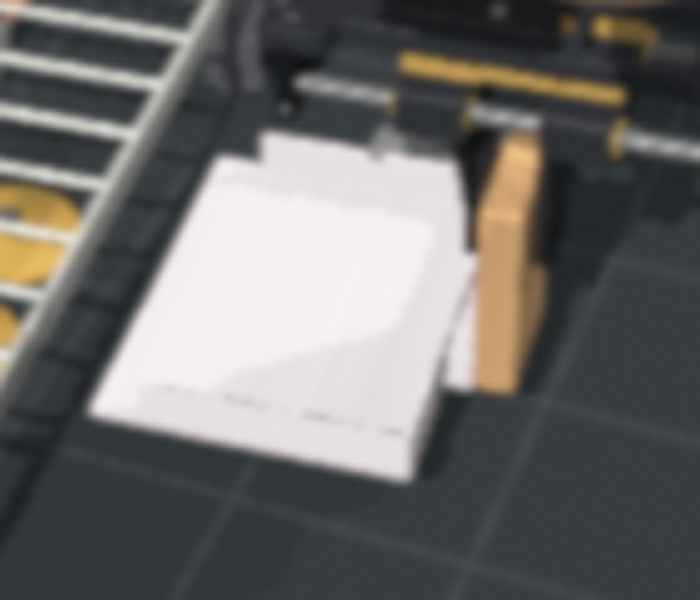

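Run:
```python
from h import *
from m import *
import pickle
d,s=pickle.load(open('cal.pkl','rb'))
g=lambda x,y:(x/5+225-.4,y/5+160-.4)
for z in (.03,.036,.0425):
  A,B=[onz(d,g(*p),z) for p in [(202,382),(553,364)]]
  print(z,inrk(A),inrk(B),np.linalg.norm(A-B))
h=lambda x,y:(x/5+280-.4,y/5+210-.4)
for z in (.03,.036,.0425):
  A,B=[onz(s,h(*p),z) for p in [(90,412),(222,157)]]
  print('s',z,inrk(A),inrk(B),np.linalg.norm(A-B))
```

```text
0.03 [-0.02636988  0.10115169] [-0.02594257 -0.07136774] 0.17251996196831715
0.036 [-0.02746786  0.10059925] [-0.02704282 -0.07100148] 0.17160124850345326
0.0425 [-0.02865734  0.10000076] [-0.02823476 -0.07060469] 0.17060597558318405
s 0.03 [-0.02046707  0.09084171] [-0.02000195 -0.0833709 ] 0.1742132291743873
s 0.036 [-0.02292209  0.09677519] [-0.02246057 -0.07608333] 0.1728591348591555
s 0.0425 [-0.02558168  0.10320313] [-0.02512409 -0.06818846] 0.1713921993509879
```

play_rows([
  [0.1,0,0.8,0,0,0,0],
  [0.1,0,1.3,0,0,0,0],
  [0.1,0,1.6,0,0,0,0],
  [0.1,0,1.6,0,0,0,0],
  [0.1,0,1.6,0,0,0,0],
  [0.1,-0.3,1.6,0,0,0,0],
  [0.1,-0.7,1.6,0,0,0,0],
  [0.1,-1.1,1.6,0,0,0,0],
  [0.1,-1.5,1.6,0,0,0,0],
  [0.1,-1.8,1.6,0,0,0,0],
  [0.1,-1.8,1.6,0,0,0,0],
])

```text
time_s: 11.0
tcp_pos: [0.5098, 0.014, 0.054]
ee_rot: [[0.08, -0.997, 0.001], [-0.997, -0.08, 0.0], [-0.0, -0.001, -1.0]]
wrist_force: [-0.3, -0.4, -2.7]
gripper_width: 0.207
```

Run:
```python
from h import *
from m import *
apply([.1,-1.8,1.6,0,0,0])
s=r.sense(); print(s['tcp_pos'],inrk(s['tcp_pos']),s['gripper_width']*87,s['wrist_force'],s['moment'])
d=snap('top','t8')
a=cv2.imread('pics/t8.png'); cv2.imwrite('pics/c8.png',cv2.resize(a[160:280,225:385],None,fx=5,fy=5,interpolation=cv2.INTER_CUBIC)[:600])
```

```text
cmd [0.5085 0.0137 0.0541]
[0.50984146 0.0140416  0.05404709] [-0.12822775  0.01052254] 18.01460431253448 [-0.25022544 -0.38407255 -2.7329541 ] [0.03274321 0.28792829 0.03486178]
```

View pics/c8.png

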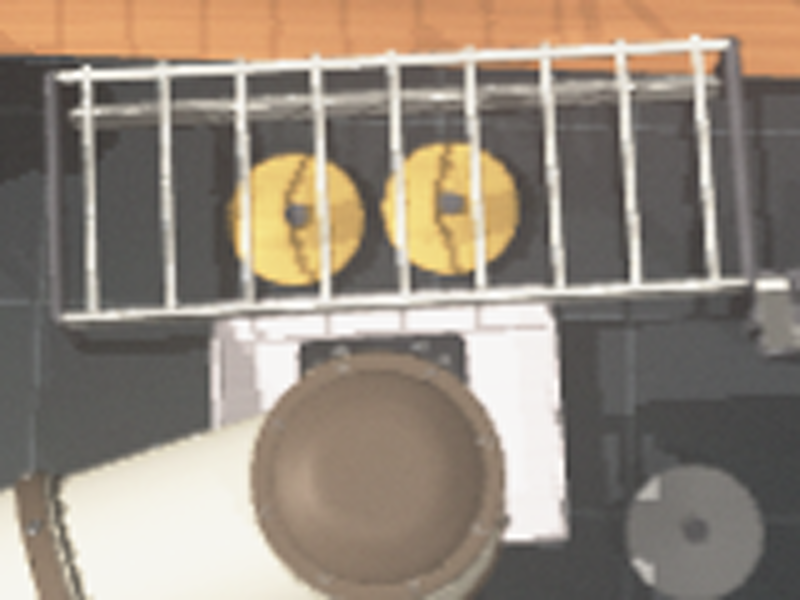

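play_rows([
  [-0.05,-0.2,0.04,0,0,0,0],
  [-0.05,-0.6,0.05,0,0,0,0],
  [-0.05,-1.0,0.05,0,0,0,0],
  [-0.05,-1.4,0.05,0,0,0,0],
  [-0.05,-1.8,0.05,0,0,0,0],
  [-0.05,-2.0,0.05,0,0,0,0],
  [-0.05,-2.0,0.05,0,0,0,0],
])

```text
time_s: 11.75
tcp_pos: [0.5596, 0.019, 0.0532]
ee_rot: [[0.08, -0.997, 0.002], [-0.997, -0.08, -0.0], [0.0, -0.002, -1.0]]
wrist_force: [-0.4, -1.3, 3.0]
gripper_width: 0.202
```

Run:
```python
from h import *
from m import *
apply([-.05,-2.0,.05,0,0,0])
s=r.sense(); print(s['tcp_pos'],inrk(s['tcp_pos']),s['gripper_width']*87,s['wrist_force'],s['moment'])
d=snap('top','t9')
a=cv2.imread('pics/t9.png'); cv2.imwrite('pics/c9.png',cv2.resize(a[160:280,225:385],None,fx=5,fy=5,interpolation=cv2.INTER_CUBIC)[:600])
```

```text
cmd [0.5582 0.019  0.0529]
[0.55958681 0.01904791 0.05320966] [-0.07824142  0.01153745] 17.591137572284026 [-0.36816877 -1.32413041  2.97777637] [-0.51382008  0.61075423  0.06126804]
```

View pics/c9.png

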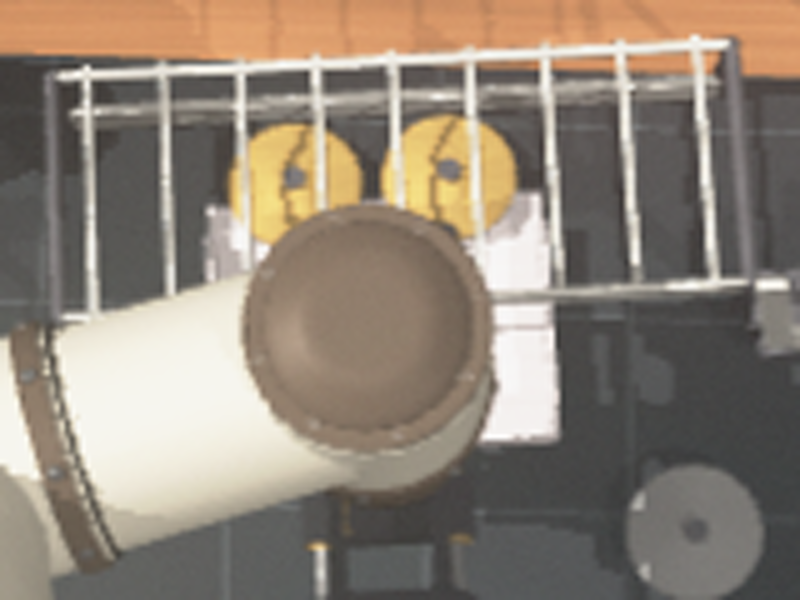

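play_rows([
  [0,-0.2,0,0,0,0,0],
  [0,-0.4,0,0,0,0,0],
  [0,-0.6,0,0,0,0,0],
  [0,-0.8,0,0,0,0,0],
  [0,-1.0,0,0,0,0,0],
  [0,-1.2,0,0,0,0,0],
  [0,-1.35,0,0,0,0,0],
  [0,-1.5,0,0,0,0,0],
  [0,-1.5,0,0,0,0,0],
  [0,-1.5,0,0,0,0,0],
])

```text
time_s: 12.8
tcp_pos: [0.5951, 0.0218, 0.0532]
ee_rot: [[0.08, -0.997, -0.0], [-0.997, -0.08, -0.0], [0.0, 0.0, -1.0]]
wrist_force: [-3.2, -0.8, 4.7]
gripper_width: 0.203
```

Run:
```python
from h import *
from m import *
apply([0,-1.5,0,0,0,0])
s=r.sense(); print(s['tcp_pos'],inrk(s['tcp_pos']),s['gripper_width']*87,s['wrist_force'],s['moment'])
d=snap('top','t10'); snap('side','s10')
a=cv2.imread('pics/t10.png'); cv2.imwrite('pics/c10.png',cv2.resize(a[160:280,225:385],None,fx=5,fy=5,interpolation=cv2.INTER_CUBIC)[:600])
a=cv2.imread('pics/s10.png'); cv2.imwrite('pics/e10.png',cv2.resize(a[180:330,210:390],None,fx=4,fy=4,interpolation=cv2.INTER_CUBIC)[:600])
```

```text
cmd [0.5956 0.022  0.0529]
[0.59510534 0.02184357 0.05320735] [-0.04261307  0.01148572] 17.692823679030457 [-3.20887614 -0.78969404  4.67795382] [-0.37498706  1.27122982 -0.05150472]
```

View pics/c10.png

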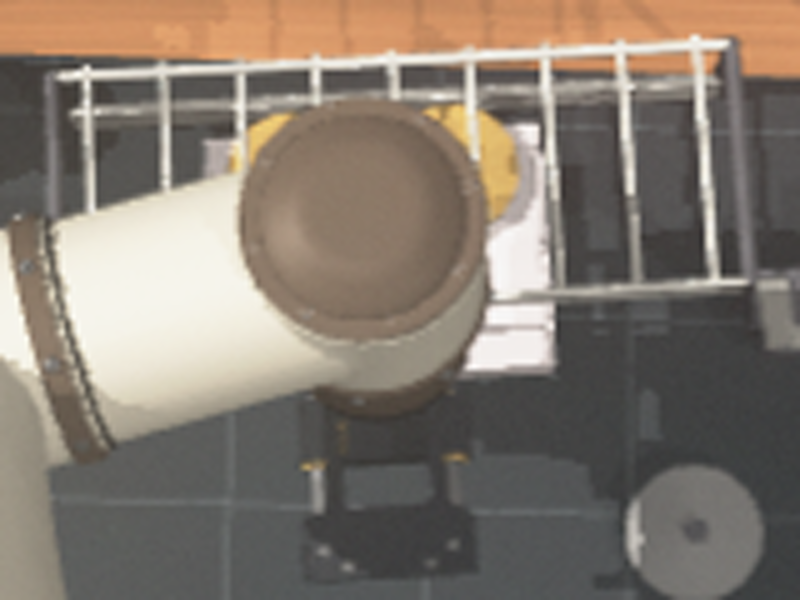

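View pics/e10.png

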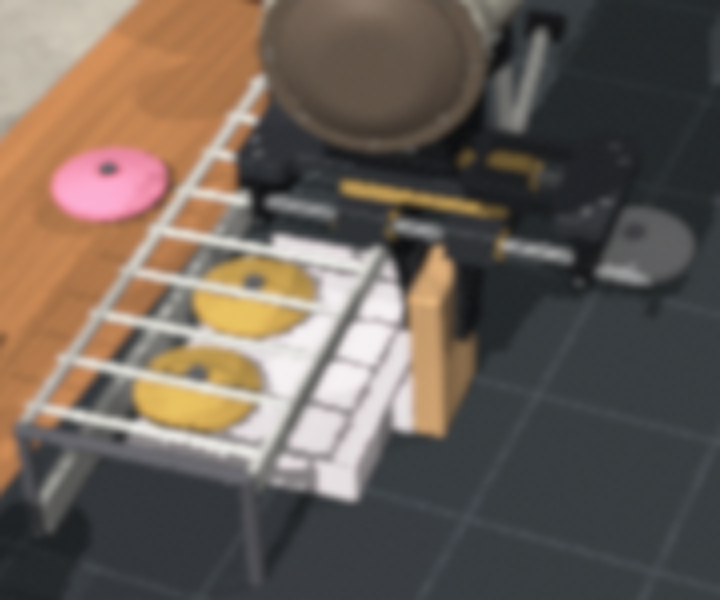

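play_rows([
  [0,-0.1,0,0,0,0,0],
  [0,-0.16,0,0,0,0,0],
  [0,-0.16,0,0,0,0,0],
  [0,-0.16,0,0,0,0,0],
  [0,-0.1,0,0,0,0,0],
  [0,0.0,0,0,0,0,0],
  [0,0.15,0,0,0,0,0],
  [0,0.3,-0.03,0.1,0,0,0],
  [0,0.45,-0.06,0.3,0,0,0],
  [0,0.6,-0.1,0.5,0,0,0],
  [0,0.7,-0.1,0.6,0,0,0],
  [0,0.7,-0.1,0.6,0,0,0],
])

```text
time_s: 14.1
tcp_pos: [0.5753, 0.0201, 0.0543]
ee_rot: [[0.08, -0.996, 0.048], [-0.997, -0.079, 0.003], [0.0, -0.048, -0.999]]
wrist_force: [-0.4, 0.4, -7.1]
gripper_width: 0.203
```

Run:
```python
from h import *
from m import *
apply([0,.7,-.1,.6,0,0])
s=r.sense(); print(s['tcp_pos'],inrk(s['tcp_pos']),s['gripper_width']*87,s['wrist_force'],s['moment'])
d=snap('top','t11'); snap('side','s11')
a=cv2.imread('pics/s11.png'); cv2.imwrite('pics/e11.png',cv2.resize(a[180:330,210:390],None,fx=4,fy=4,interpolation=cv2.INTER_CUBIC)[:600])
```

```text
cmd [0.5782 0.0206 0.0554]
[0.57531575 0.02005175 0.05425026] [-0.06248256  0.0112811 ] 17.676021008244213 [-0.39435364  0.41993155 -7.05611824] [0.01493101 0.8872151  0.00649147]
```

View pics/e11.png

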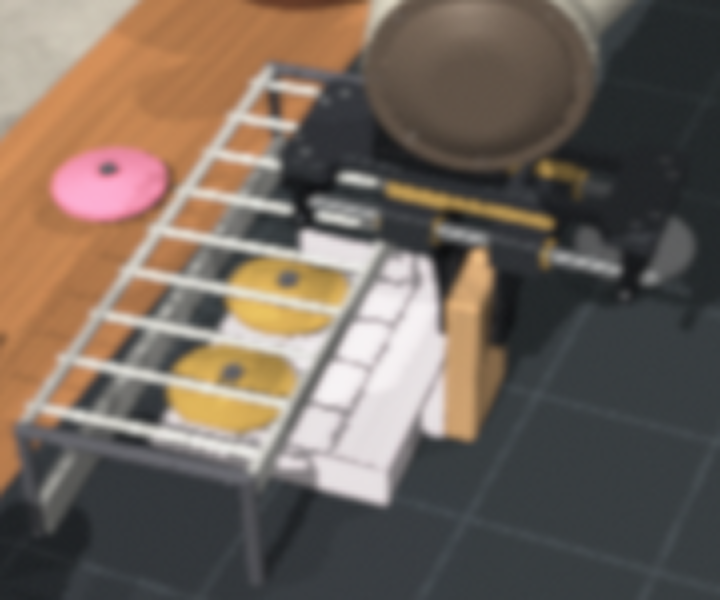

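Run:
```python
from h import *
from m import *
import pickle
d,s=pickle.load(open('cal.pkl','rb'))
g=lambda x,y:(x/4+210-.375,y/4+180-.375)
for p in [(235,372),(288,278)]: print(inrk(onz(s,g(*p),.027)))
print([p for p in [inrk(onz(s,g(165,415),.01))]])
```

```text
[0.06024897 0.0500142 ]
[ 0.0623232  -0.03198172]
[array([0.09121446, 0.07506256])]
```

play_rows([
  [0,0.15,-0.05,0,0,0,0],
  [0,0.4,-0.1,0,0,0,0],
  [0,0.8,-0.15,0,0,0,0],
  [0,1.3,-0.2,0,0,0,0],
  [0,1.8,-0.25,0,0,0,0],
  [0,2.4,-0.3,0,0,0,0],
  [0,3.0,-0.35,0,0,0,0],
  [0,3.6,-0.4,0,0,0,0],
  [0,4.2,-0.45,0,0,0,0],
  [0,4.7,-0.5,0,0,0,0],
  [0,5.0,-0.5,0,0,0,0],
  [0,5.2,-0.5,0,0,0,0],
])

```text
time_s: 15.4
tcp_pos: [0.4473, 0.0101, 0.0613]
ee_rot: [[0.08, -0.995, 0.053], [-0.997, -0.08, 0.004], [-0.0, -0.053, -0.999]]
wrist_force: [-0.3, 0.4, -6.9]
gripper_width: 0.205
```

Run:
```python
from h import *
from m import *
apply([0,5.2,-.5,0,0,0])
s=r.sense(); print(s['tcp_pos'],inrk(s['tcp_pos']),s['gripper_width']*87,s['wrist_force'],s['moment'])
d=snap('top','t12'); snap('side','s12')
a=cv2.imread('pics/s12.png'); cv2.imwrite('pics/e12.png',cv2.resize(a[180:330,230:410],None,fx=4,fy=4,interpolation=cv2.INTER_CUBIC)[:600])
p,R=load(); print(R)
# pad target: yaw .12
y=.12; hc=np.array([.441,.2945])-.084*np.array([np.cos(y),np.sin(y)])
Rt=down(180+np.degrees(y))@Ro.from_rotvec([3,0,0],degrees=True).as_matrix()
for z in (.09,.066): print(hc,rel(np.r_[hc,z],Rt))
```

```text
cmd [0.4481 0.0101 0.061 ]
[0.44732876 0.01013138 0.06131666] [-0.190853   0.0116205] 17.835345890362476 [-0.29018934  0.36524328 -6.91490131] [-0.00955079  0.88123852  0.07994089]
[[ 0.08019892 -0.99541283  0.05216738]
 [-0.99677888 -0.08008901  0.00419729]
 [ 0.         -0.05233596 -0.99862953]]
[0.35760407 0.28444417] [-11.229   2.663  -1.3     0.     -0.024  -0.454]
[0.35760407 0.28444417] [-11.229   2.714  -0.341   0.     -0.024  -0.454]
```

View pics/e12.png

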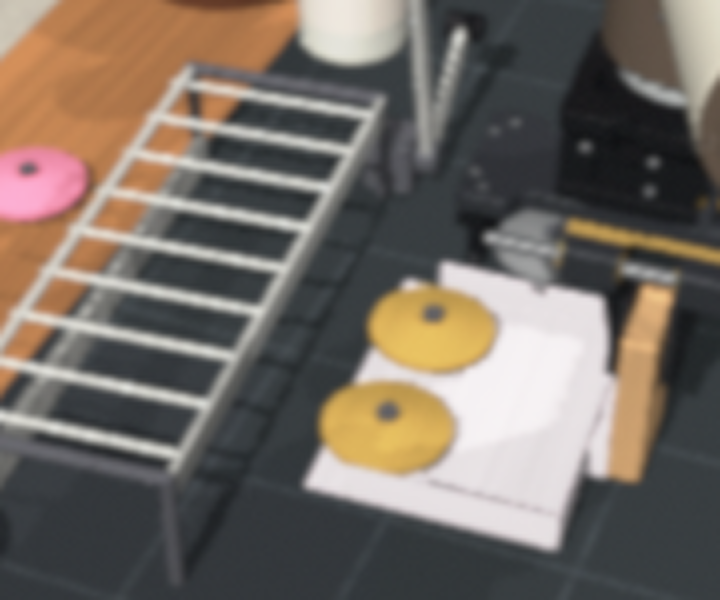

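play_rows([
  [-0.1,0,-0.2,0,0,0,0],
  [-0.4,0.1,-0.5,0,0,0,0],
  [-0.9,0.2,-0.8,0,0,-0.05,0],
  [-1.5,0.4,-1.1,0,0,-0.1,0],
  [-2.2,0.6,-1.3,0,0,-0.15,0],
  [-3.0,0.8,-1.3,0,0,-0.2,0],
  [-3.8,1.0,-1.3,0,0,-0.2,0],
  [-4.6,1.2,-1.3,0,0,-0.25,0],
  [-5.4,1.4,-1.3,0,0,-0.3,0],
  [-6.2,1.6,-1.3,0,0,-0.3,0],
  [-7.0,1.8,-1.3,0,0,-0.35,0],
  [-7.8,2.0,-1.3,0,0,-0.4,0],
])

```text
time_s: 16.7
tcp_pos: [0.3808, 0.2023, 0.0917]
ee_rot: [[0.115, -0.992, 0.053], [-0.993, -0.115, 0.006], [0.0, -0.054, -0.999]]
wrist_force: [-0.2, 0.6, -6.2]
gripper_width: 0.205
```

play_rows([
  [-0.7,0.15,0,0,0,0,0],
  [-1.4,0.3,0,0,0,0,0],
  [-2.0,0.4,0,0,0,0,0],
  [-2.5,0.5,0,0,0,0,0],
  [-2.9,0.6,0,0,0,0,0],
  [-3.1,0.6,0,0,0,0,0],
  [-3.2,0.6,0,0,0,0,0],
  [-3.2,0.6,0,0,0,0,0],
])

```text
time_s: 17.5
tcp_pos: [0.3568, 0.2782, 0.0899]
ee_rot: [[0.115, -0.992, 0.052], [-0.993, -0.114, 0.004], [0.002, -0.052, -0.999]]
wrist_force: [-0.2, -0.2, -6.0]
gripper_width: 0.207
```

Run:
```python
from h import *
from m import *
apply([-7.8,2,-1.3,0,0,-.4]); apply([-3.2,.6,0,0,0,0])
s=r.sense(); print(s['tcp_pos'],s['ee_rot'],s['gripper_width']*87,s['wrist_force'])
d=snap('top','t13'); snap('side','s13')
y=.12; hc=np.array([.441,.2945])-.084*np.array([np.cos(y),np.sin(y)])
Rt=down(180+np.degrees(y))
json.dump(dict(p=s['tcp_pos'].tolist(),R=s['ee_rot'].tolist()),open(P,'w'))
print(rel(np.r_[hc,.0605],Rt),rel(np.r_[hc,.058],Rt))
```

```text
cmd [0.381  0.2003 0.0909]
cmd [0.3569 0.2781 0.0899]
[0.35683275 0.27817091 0.08993321] [[ 0.11450674 -0.99205607  0.05208612]
 [-0.99342062 -0.11445038  0.00407339]
 [ 0.00192025 -0.05220986 -0.99863429]] 17.968170042934478 [-0.2049215  -0.16219477 -6.02842595]
[-0.248  0.002  1.178 -0.598 -0.024 -0.059] [-0.248  0.007  1.278 -0.598 -0.024 -0.059]
```

View pics/s13.png

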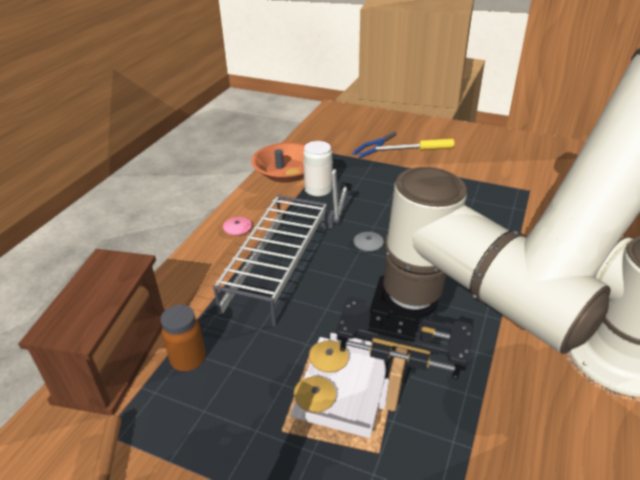

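View pics/t13.png

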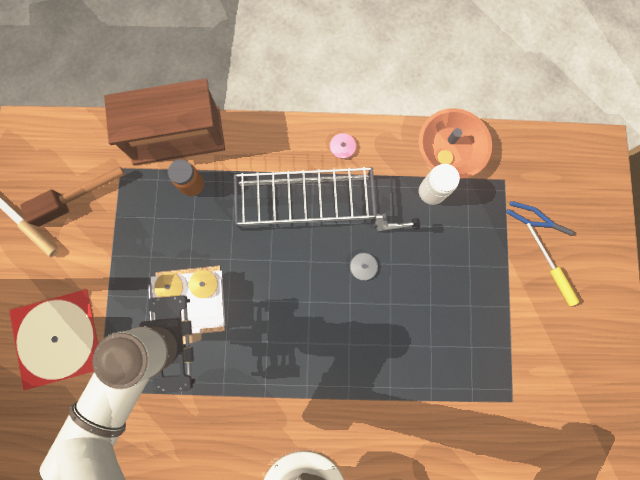

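play_rows([
  [-0.1,0,0.2,0,0,0,0],
  [-0.2,0,0.5,-0.1,0,0,0],
  [-0.25,0,0.8,-0.2,0,0,0],
  [-0.25,0,1.0,-0.35,0,0,0],
  [-0.25,0,1.1,-0.5,0,-0.05,0],
  [-0.25,0,1.18,-0.6,0,-0.05,0],
  [-0.25,0,1.23,-0.6,0,-0.05,0],
  [-0.25,0,1.27,-0.6,0,-0.05,0],
  [-0.25,0,1.27,-0.6,0,-0.05,0],
])

```text
time_s: 18.5
tcp_pos: [0.3576, 0.2844, 0.0582]
ee_rot: [[0.119, -0.993, 0.0], [-0.993, -0.119, -0.002], [0.002, 0.0, -1.0]]
wrist_force: [0.4, 0.2, -6.4]
gripper_width: 0.205
```

Run:
```python
from h import *
from m import *
apply([-.25,0,1.27,-.6,0,-.05])
s=r.sense(); print(s['tcp_pos'],s['ee_rot'],s['gripper_width']*87,s['wrist_force'],s['moment'])
snap('side','s14')
a=cv2.imread('pics/s14.png'); cv2.imwrite('pics/e14.png',cv2.resize(a[320:460,270:430],None,fx=4,fy=4,interpolation=cv2.INTER_CUBIC)[:600])
```

```text
cmd [0.3578 0.2845 0.0582]
[0.35764082 0.28435214 0.05824379] [[ 1.18983223e-01 -9.92896257e-01  1.23527951e-04]
 [-9.92894096e-01 -1.18983222e-01 -2.07513176e-03]
 [ 2.07508831e-03  1.24255692e-04 -9.99997839e-01]] 17.844518378060133 [ 0.35624938  0.15235729 -6.38566091] [-0.09132414  0.64643633  0.04775425]
```

View pics/e14.png

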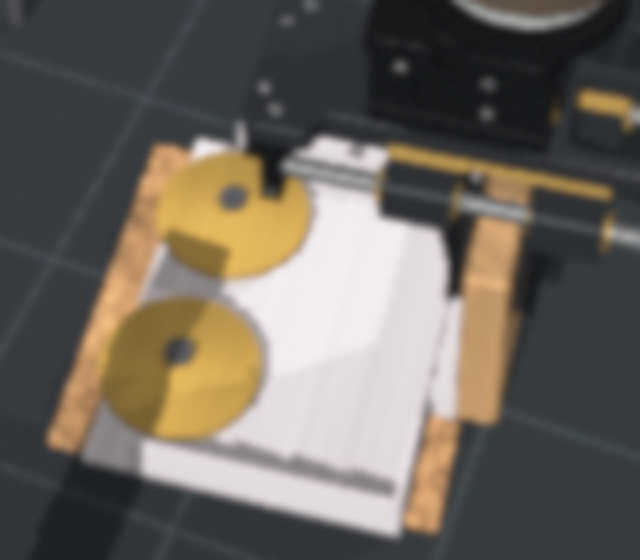

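play_rows([
  [0,0,0.03,0,0,0,0],
  [0,0,0.06,0,0,0,0],
  [0,0,0.06,0,0,0,0],
  [0,0,0.06,0,0,0,0],
])

```text
time_s: 18.95
tcp_pos: [0.3579, 0.2848, 0.0572]
ee_rot: [[0.119, -0.993, 0.001], [-0.993, -0.119, -0.001], [0.001, -0.001, -1.0]]
wrist_force: [-2.0, -0.3, -1.5]
gripper_width: 0.206
```

play_rows([
  [0,0,0.02,0,0,0,0],
  [0,0,0.02,0,0,0,30],
  [0,0,0.02,0,0,0,50],
  [0,0,0.02,0,0,0,50],
  [0,0,0.02,0,0,0,50],
  [0,0,0.02,0,0,0,50],
  [0,0,0.02,0,0,0,50],
  [0,0,0.02,0,0,0,50],
])

```text
time_s: 19.75
tcp_pos: [0.3578, 0.2845, 0.0562]
ee_rot: [[0.119, -0.993, 0.0], [-0.993, -0.119, -0.002], [0.002, 0.0, -1.0]]
wrist_force: [-0.1, 0.1, 0.2]
gripper_width: 0.569
```

play_rows([
  [0,0,-0.5,0,0,0,50],
  [0,0,-1.5,0,0,0,50],
  [0,0,-3,0,0,0,50],
  [0,0,-4.5,0,0,0,50],
  [0,0,-6,0,0,0,50],
  [3,0,-6,0,0,0,50],
  [5,0,-6,0,0,0,50],
  [7,0,-6,0,0,0,50],
  [9,0,-6,0,0,0,50],
  [10,0,-6,0,0,0,50],
  [10,0,-6,0,0,0,50],
])

```text
time_s: 20.85
tcp_pos: [0.3867, 0.0318, 0.2066]
ee_rot: [[0.11, -0.994, -0.001], [-0.994, -0.11, -0.003], [0.002, 0.001, -1.0]]
wrist_force: [-0.7, 0.5, -0.3]
gripper_width: 0.572
```

Run:
```python
from h import *
from m import *
s=r.sense(); print(s['tcp_pos'],s['gripper_width']*87,s['wrist_force'],np.abs(s['joint_velocities']).max())
snap('side','s15');spots('side',['scoop','bob_a','jar','can']);snap('top','t15');spots('top',['scoop','bob_a','keeper','jar','can'])
a=cv2.imread('pics/t15.png'); cv2.imwrite('pics/e15.png',cv2.resize(a[255:365,140:260],None,fx=5,fy=5,interpolation=cv2.INTER_CUBIC)[:600])
```

```text
[0.38668043 0.03183497 0.20659795] 49.75215779431857 [-0.65361401  0.52546942 -0.26229941] 5.484768550377138
side scoop [([0.4142, 0.3011, 0.0046], 0.79)]
side bob_a [([0.4791, 0.2648, 0.0187], 0.91), ([0.8502, -0.0647, 0.0135], 0.82), ([0.4716, 0.3428, 0.0171], 0.76), ([0.5322, -0.1234, 0.0105], 0.66)]
side jar [([0.7185, 0.3315, 0.0822], 0.57)]
side can [([0.7288, -0.2784, 0.0789], 0.6)]
top scoop [([0.4132, 0.2984, 0.0072], 0.85), ([0.7059, -0.0155, 0.0692], 0.42)]
top bob_a [([0.8492, -0.0781, 0.0147], 0.96), ([0.4851, 0.2563, 0.0186], 0.91), ([0.4722, 0.3366, 0.0244], 0.88), ([0.543, -0.1347, 0.0122], 0.8)]
top keeper [([0.6308, -0.1971, 0.0665], 0.59)]
top jar [([0.7316, 0.3021, 0.1028], 0.67)]
top can [([0.508, 0.2971, 0.0065], 0.66), ([0.7305, -0.2985, 0.1216], 0.62)]
```

View pics/e15.png

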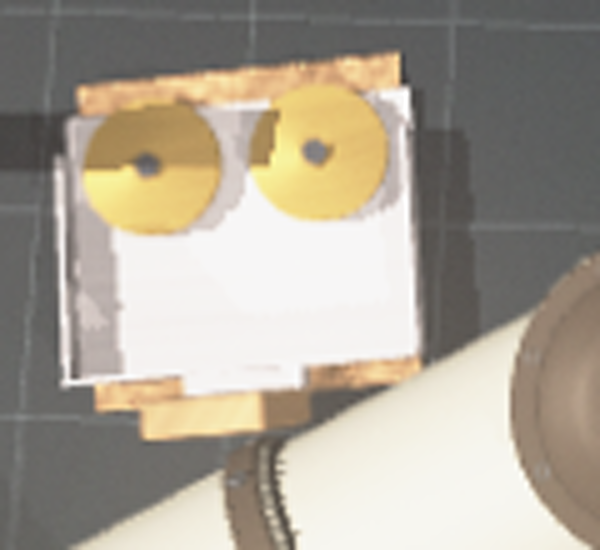

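View pics/s15.png

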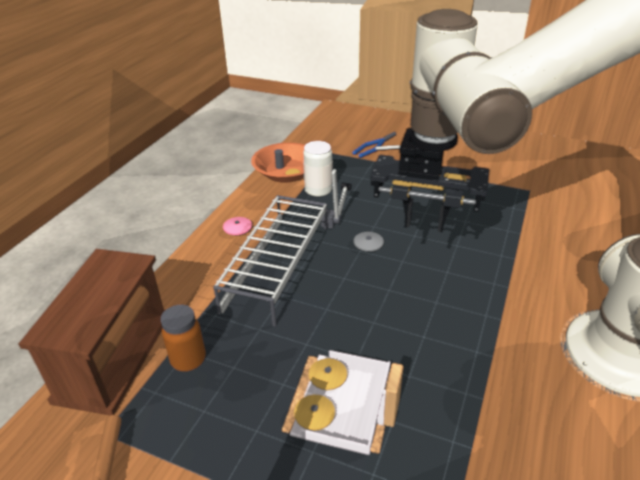

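Run:
```python
from h import *
import pickle
d,s=pickle.load(open('cal.pkl','rb'))
g=lambda x,y:(x/5+140-.4,y/5+255-.4)
A=onz(d,g(68,120),.0065);B=onz(d,g(410,88),.0065); print(A,B)
y=(A-B)[:2];y/=np.linalg.norm(y);x=np.array([y[1],-y[0]]);m=((A+B)/2)[:2];c=m-.065*x
print('yaw',np.arctan2(x[1],x[0]),'centre',c,'off pad',c-[.441,.2945])
for p in [(147,165),(316,152)]:
    b=onz(d,g(*p),.0245)[:2]; print('bob',x@(b-c),y@(b-c))
```

```text
[0.49312083 0.38650098 0.0065    ] [0.51422353 0.21805675 0.0065    ]
yaw 0.12463072736614202 centre [0.43917634 0.29419883] off pad [-0.00182366 -0.00030117]
bob 0.03747089515952459 0.04146604505586922
bob 0.03610987949705272 -0.040735327098531914
```

play_rows([
  [0,0,0,0,0,0,50],
  [0,0,0,0,0,0,50],
  [0,0,0,0,0,0,50],
])

```text
time_s: 21.7
tcp_pos: [0.3875, 0.0366, 0.2067]
ee_rot: [[0.119, -0.993, 0.0], [-0.993, -0.119, -0.002], [0.002, 0.0, -1.0]]
wrist_force: [0.3, -0.1, 0.4]
gripper_width: 0.576
```

Run:
```python
from h import *
print(r.sense()['wrist_force']); print(r.finish_job())
```

```text
[ 0.25289341 -0.0541262   0.44774226]
the job is handed in; nothing more can be done
None
```

I pushed the keeper over to its clear stop, brought both bobs out from under the rack on the scoop, set the scoop on the cork pad and let go. The job was handed in at about 22 s of the 67 s; no verdict is reported.

- **Keeper:** the pictures show it snapped over, with the knob measured 78 mm right of its pivot, which is where the clear stop puts it.
- **Pick-up under the rack:** I slid the scoop in until its edge was about 110 mm under the lip. While the edge was still about 90 mm in, both bobs lay on the floor about 30 mm behind it.
- **Final position:** from the top picture, the scoop's centre is about 2 mm from the pad's centre. The bobs sit at about x +37 mm, y ±41 mm in the scoop's frame, inside the limits.
- **Jar and can:** the networks place them within about 7 mm of their starting positions and the pictures show them upright.
- **Gripper:** it touched nothing but the keeper and the scoop's handle, and was clear of everything at the end.

I did not measure the scoop's final tilt separately; it was set down level and looks flat on the pad. One low-confidence network report called the scoop a can; the picture shows that was wrong. No checks failed.

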